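# Stand the plan board up on its kickstand

### The arm

A 6-joint arm with a two-finger parallel gripper is mounted at the origin on the work surface. World frame = base frame: x ahead of the robot, y to its left, z up, the work surface at z = 0. Lengths are in m, angles in rad, forces in N, time in s.
With the tool pointing down it reaches from about 0.35 to 0.85 m from the base axis. Payload 8.1 kg.
Tool frame: the origin (TCP) lies on the mounting face of the last link; the fingertips stand 186 mm ahead of it and the grasp point (between the pads) lies 167 mm ahead of it; y points along the fingers, x is the direction in which the jaws open and shut, and the axes are right-handed (so a half turn about y gives the same grasp; the last joint's range is limited). The gripper opens to 93 mm and grips with 3 to 60 N. Pads are 15 mm wide; open, the fingers measure 128 mm over their backs; the gripper's body (75 mm by 188 mm) begins 65 mm behind the grasp point.
Start: joints at [-1.407, 0.13, 1.488, -0, 1.523, -0.085], TCP at [0.148, -0.582, 0.405] pointing down, gripper open.
Joint ranges: [-2.96, 2.96], [-0.89, 2.26], [0.02, 2.5], [-1.34, 4.48], [0, 2.73], [-2.66, 2.66]. Speed limits (rad/s): [2.39, 2.39, 2.79, 3.14, 3.14, 3.14].

### API

Orientations are given as a rotation vector (axis times angle).
In Python, from plant import robot, imaging gives the robot as it stands.
- The arm moves only by the shell command python3 -m inch 'ROWS' [OPENING] [FORCE]. ROWS is JSON, a list of rows, each an object of numbers: "x", "y", "z": the shift along the tool's x, y, z in mm; "twist": the turn about the tool's y in rad. In form: [{"x": .., "y": .., "z": .., "twist": ..}, ...]. A call has 1 to 12 rows; each row shifts and turns the commanded pose from where the row before left it, along the tool's axes as they then stand; what a row does not reach is not made up. A row lasts 1/10 s, in which the tool goes at most 50 mm and 8.59 degrees, less where a joint would pass 70% of its speed; a pose out of reach is approached as far as the arm can. A call with a gripper value outside its range is refused whole. OPENING is the gripper command: -1 is shut, 1 is fully open, values between are in proportion, set as the call begins (- or left out, the last holds). The fingers move at their own pace and stop on an object; FORCE is the grip in N (left out, the last holds). Time passes only in rows, so rows that do not move let the fingers close. It gives the time, the measured TCP pose, the force and the opening at its end, in the units of the state.
- robot.read_state(): the state, without advancing time (a new reading comes with each control period).
- imaging.read_camera(name): name is "scene" or "top"; returns a dict with "color" (420x560x3 uint8, red, green, blue), "depth" (420x560 float32, m along the optical axis (not along the pixel's ray), 0 where there is no reading), "fx", "fy", "cx", "cy" (pixels), "rvec" (rotation vector, rad) and "tvec" (3), from world to camera coordinates, as OpenCV has them. Camera axes: x right, y down, z forward; pixel columns grow to the right and rows downward; lengths in m; the calibration is good to about 2 mm. A picture is of the moment at which its call begins.
- robot.close_job(): hands the job in, once; it reports no verdict.
The state is a dict: "t": time; "q": joint angles; "dq": joint speeds; "joint_torque": joint torques, N m; "tool_pos": TCP position; "orientation": TCP orientation; "force": force on the tool from outside, world axes, zero at the start; "wrist_torque": the same for the moment, N m; "opening": finger opening in m.
Only numpy, scipy, OpenCV 4.12 (cv2) and the standard library are available. Lean on these libraries where they do the work, as an engineer would, in place of code of your own. Each camera call takes 0.05 s, during which the arm holds its last target.

### The job

The plywood plan board lies face down on the bench, its top end propped on an offcut. First swing the kickstand on its back fully out to its stop while the board is still lying, then tip the board up about its bottom edge, without lifting that edge clear of the bench, until it leans back at rest on its kickstand, close in front of the strip screwed to the bench and square to it. Leave the bottle, the pot and the stack of blanks where they are.

Things in the scene. Friction and masses are not known exactly. Their poses are not given: they have to be found in the camera images.
- board: Plywood plan board 160 wide, 200 long (bottom to top), 12 mm thick, 0.5 to 0.8 kg, paper on its face. Origin: mid bottom edge, face side; z bottom to top, x out of its back, y along the bottom edge. Starts face down (x mostly up), sloping 18 degrees, top end to the robot's right, bottom edge on the bench 16 mm before the strip. Standing on the open kickstand it leans back 15 degrees from upright.
- board_top (a point): Middle of the board's top edge, on the face side. At the start it is about 62 mm above the bench with free space under it: the last 26 mm or so of the board overhang the offcut.
- board_bottom (a point): Middle of the board's bottom edge, on the back side (12 mm along x from the board's origin).
- leg (a joint): Kickstand angle, rad: 0 folded parallel to the board's back, 0.70 fully out at its stop. A stiff hinge (about 0.06 N m of friction): it stays where it is left. It may start slightly open.
- leg_hinge (a point): Hinge axis of the kickstand (parallel to the board's y), 44 mm out from the board's back (56 mm from the face), 150 mm up from the bottom edge, between two wooden cheeks on the back (12 mm wide, 30 mm long, at y = +-30 mm, 52 mm high over the back).
- leg_foot (a point): Centre of the kickstand's foot: rubber round bar 100 mm long (along the board's y), 16 mm thick, 138 mm from the hinge axis. Folded it lies near the board's bottom edge with a free gap of 36 mm down to the board's back. The leg is a plywood strut 36 mm wide, 10 mm thick, so 32 mm of bar stick out on each side. Frame: z from foot to hinge, y along the bar.
- strip: Wooden strip screwed to the bench, running roughly away from the robot, 25 mm deep (x), 300 mm long (y), 16 mm high. Origin: middle of its underside. x points roughly to the robot's left, to the side where the kickstand's foot will stand; the board's bottom edge lies parallel to the strip, on its -x side.
- offcut_center (a point): Centre of the loose offcut of timber under the board's top end, 24 mm (x) by 160 mm (y, parallel to the strip) by 46 mm high, 0.13 kg.
- glue: Bystander: white plastic bottle, 60 mm across, 170 mm high. Origin in the middle of its underside.
- pot: Bystander: steel pot, 80 mm across, 100 mm high. Origin in the middle of its underside.
- blanks: Bystander: stack of two wooden blanks, 150 by 120 mm (a little more where they are offset), 50 mm high. Origin in the middle of its underside.
There are look-alikes about, which are no part of the job. Leave any green look-alike of the board alone.

How it is judged:
By the outcome, as a careful person would: the job done as asked, in the order asked, and still so for the second after the job is handed in, with the robot touching nothing.
It also fails if it takes over 64 s, if anything falls off the work surface, if the arm or the gripper's body presses on something with over 40 N, if the wrist force passes 120 N, or if a joint passes its speed limit or range.

## Working session

There is one attempt and no reset: what is moved stays moved. The work goes in short steps, Python scripts to look and compute and a shell command to move; the robot and the scene stay as the last step left them, time stands still between calls to the robot, and variables do not carry over. Pictures are saved under pics/ and viewed, and the job is handed in when it is done.

```bash
ls; mkdir -p pics
cat > h.py <<'E'
import numpy as np, cv2
from plant import robot, imaging
from scipy.spatial.transform import Rotation as R
def snap(name,fn):
    d=imaging.read_camera(name); np.savez(f'pics/{fn}.npz',**d)
    cv2.imwrite(f'pics/{fn}.png',d['color'][:,:,::-1]); return d
def load(fn): return dict(np.load(f'pics/{fn}.npz'))
def pt(d,u,v):
    z=float(d['depth'][v,u]); p=np.array([(u-d['cx'])/d['fx']*z,(v-d['cy'])/d['fy']*z,z])
    M=R.from_rotvec(np.ravel(d['rvec'])).as_matrix(); return M.T@(p-np.ravel(d['tvec']))
def cloud(d):
    z=d['depth'].astype(float); v,u=np.mgrid[:z.shape[0],:z.shape[1]]
    p=np.stack([(u-d['cx'])/d['fx']*z,(v-d['cy'])/d['fy']*z,z],-1)
    M=R.from_rotvec(np.ravel(d['rvec'])).as_matrix(); return (p-np.ravel(d['tvec']))@M
def proj(d,P):
    M=R.from_rotvec(np.ravel(d['rvec'])).as_matrix(); c=M@np.asarray(P)+np.ravel(d['tvec']); return c[0]/c[2]*d['fx']+d['cx'],c[1]/c[2]*d['fy']+d['cy']
def crop(fn,out,u0,u1,v0,v1,k):
    im=cv2.imread(f'pics/{fn}.png')[v0:v1,u0:u1]; cv2.imwrite(f'pics/{out}.png',cv2.resize(im,None,fx=k,fy=k,interpolation=cv2.INTER_CUBIC))
def st():
    s=robot.read_state(); print({k:np.round(v,3).tolist() for k,v in s.items()}); return s
E
python3 - <<'E'
from h import *
snap('scene','s0');snap('top','t0');st()
E
```

```text
pics
{'t': 0.1, 'q': [-1.407, 0.131, 1.489, -0.0, 1.523, -0.085], 'dq': [-0.0, -0.002, -0.004, 0.001, 0.001, 0.0], 'joint_torque': [0.001, -56.134, -49.31, 0.077, 0.029, -0.0], 'tool_pos': [0.148, -0.581, 0.404], 'orientation': [-1.316, 1.025, -1.023], 'force': [-0.493, -0.046, -0.56], 'wrist_torque': [0.002, 0.018, 0.039], 'opening': 0.093}
```

View pics/s0.png

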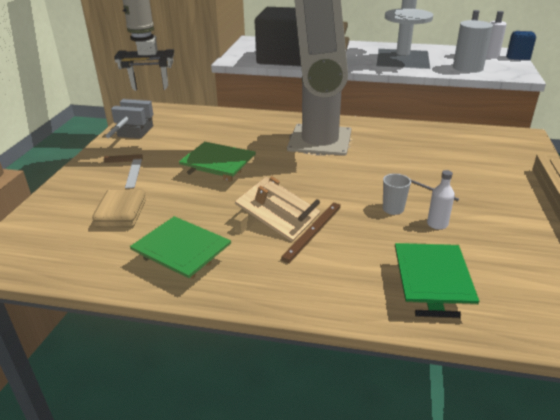

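View pics/t0.png

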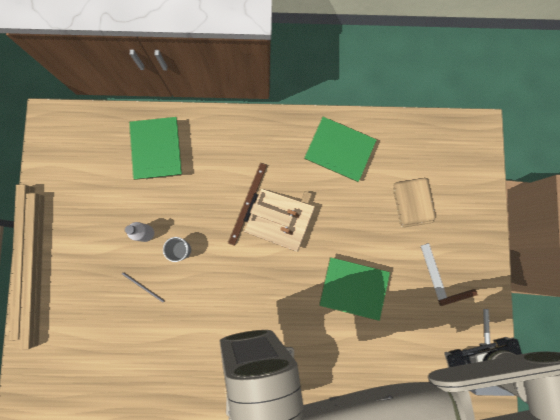

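Run:
```python
from h import *
s=robot.read_state(); print(R.from_rotvec(s['orientation']).as_matrix().round(3))
for n in 's0','t0':
    d=load(n); M=R.from_rotvec(np.ravel(d['rvec'])).as_matrix(); print(n,'cam',(-M.T@np.ravel(d['tvec'])).round(3),'axes',M.round(2).tolist(),d['fx'])
```

```text
[[ 0.246 -0.     0.969]
 [-0.969  0.002  0.246]
 [-0.002 -1.     0.   ]]
s0 cam [1.726 0.205 0.852] axes [[-0.19, 0.98, -0.01], [0.54, 0.1, -0.83], [-0.82, -0.16, -0.55]] 508.2211292525722
t0 cam [ 0.392 -0.029  1.452] axes [[0.02, -1.0, 0.02], [-0.99, -0.02, -0.13], [0.13, -0.01, -0.99]] 421.7862263581545
```

The scene view shows the bare-ply board at (280,207), with the strip at (313,232) and the offcut at (240,222). The top view has the board at (280,218). There are three green panels, at (155,148), (340,149) and (355,287) in the top view, and these are the look-alikes to leave alone. Only the bare-ply panel has a kickstand on its back, lies next to the strip and rests on an offcut, so it is the one meant. I'll zoom in to confirm.

Run:
```python
from h import *
crop('s0','s0c',215,355,160,270,5); crop('t0','t0c',215,335,150,260,6)
```

```text
(no output)
```

View pics/s0c.png

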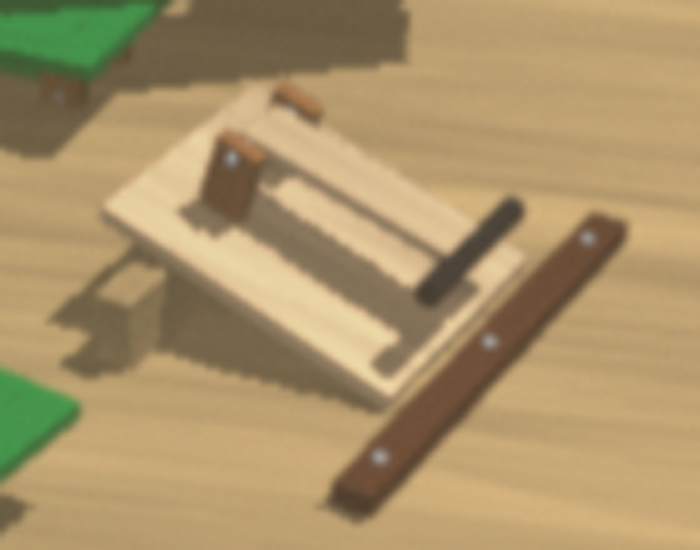

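View pics/t0c.png

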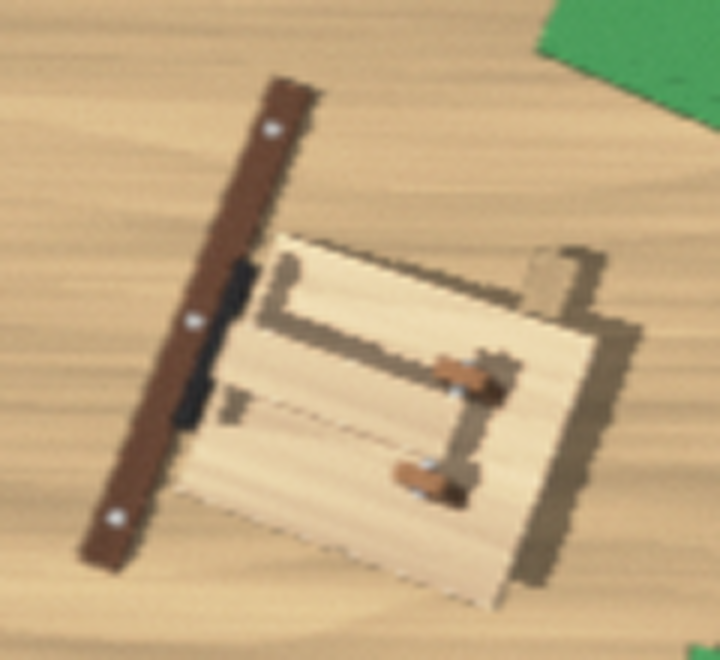

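The crop confirms it: the bare-ply board has wooden cheeks, a strut and a black foot bar, with the brown strip beside it. Its bottom edge faces the strip. Next I'll measure it.

Run:
```python
from h import *
d=load('t0'); C=cloud(d)
for n,(u,v) in dict(scrA=(272,128),scrM=(194,320),scrB=(116,517),ch1=(455,372),ch2=(418,475),footA=(247,268),footB=(185,422),strut=(330,385),brd1=(350,280),brd2=(300,460),brd3=(540,400),TL=(285,240),TR=(590,345),BR=(492,603),BL=(178,488),off=(545,285)).items():
    print(n,pt(d,round(215+u/6),round(150+v/6)).round(4))
# top-plane fits
def fit(P):
    c=P.mean(0); n=np.linalg.svd(P-c)[2][2]; n*=np.sign(n[2]); return c,n
col=d['color'].astype(int)
import cv2
poly=(np.array([[300,255],[575,345],[560,400],[300,300]])/6+[215,150]).round().astype(int)
m=np.zeros(col.shape[:2],np.uint8); cv2.fillPoly(m,[poly],1)
poly=(np.array([[195,480],[480,590],[510,540],[240,420]])/6+[215,150]).round().astype(int)
cv2.fillPoly(m,[poly],1)
P=C[(m>0)&(d['depth']>0)]
for _ in range(5):
    c,n=fit(P); r=(P-c)@n; P=P[abs(r)<max(.003,2*np.std(r))]
print('board back c',c,'n',n,'tilt',np.degrees(np.arccos(n[2])),len(P), np.std(r))
for n,p in dict(pot=(176,249),glue=(137,231)).items(): print(n,pt(d,*p).round(3))
```

```text
scrA [0.6972 0.0153 0.024 ]
scrM [0.5854 0.0572 0.0203]
scrB [0.4719 0.0983 0.0169]
ch1 [ 0.5472 -0.0899  0.1088]
ch2 [ 0.4921 -0.0715  0.1102]
footA [0.6062 0.0252 0.0691]
footB [0.5223 0.0559 0.0697]
strut [ 0.5408 -0.0227  0.0964]
brd1 [ 0.6072 -0.0313  0.0259]
brd2 [ 0.5033 -0.0064  0.033 ]
brd3 [ 0.5358 -0.1379  0.0726]
TL [0.6321 0.007  0.0168]
TR [ 0.566  -0.1639  0.074 ]
BR [ 0.4273 -0.113   0.0705]
BL [0.4899 0.0618 0.0131]
off [ 0.603  -0.1427  0.0462]
board back c [ 0.5229922  -0.05508289  0.04639445] n [0.10704182 0.29653749 0.94900346] tilt 18.37685191969799 895 0.0022307907641151647
pot [0.425 0.294 0.01 ]
glue [0.475 0.389 0.135]
```

```bash
cat >> h.py <<'E'
V=np.array([0.3457,0.9383,0]);S=np.array([0.9383,-0.3457,0])
def w(v,s,z): return v*V+s*S+np.array([0,0,z])
def vsz(p): return np.array([np.dot(p,V),np.dot(p,S),p[2]])
def plan(v,s,z):
    "tool-axis mm shift from measured TCP so the GRASP point goes to v,s,z; twist to tool x || S"
    st_=robot.read_state(); M=R.from_rotvec(st_['orientation']).as_matrix(); p=np.array(st_['tool_pos'])
    dl=w(v,s,z+0.167)-p; x=M[:,0]
    a=np.arctan2(x[0]*S[1]-x[1]*S[0],x[:2]@S[:2])
    print('now grasp vsz',vsz(p-[0,0,.167]).round(4),'shift mm',(M.T@dl*1000).round(1),'twist',round(-a,4),'F',np.round(st_['force'],2),'open',round(st_['opening'],4),'t',st_['t'])
E
python3 - <<'E'
from h import *
for nm in 't0','s0':
    d=load(nm); C=cloud(d).reshape(-1,3)[d['depth'].ravel()>0]
    v,s,z=C@V,C@S,C[:,2]
    print(nm)
    for a in np.arange(.06,.25,.01):
        m=(abs(v-a)<.005)&(abs(s-.5154)<.012)&(z>.0)&(z<.2)
        if m.any(): print(round(a,3),m.sum(),np.percentile(z[m],[10,50,90]).round(4))
plan(.184,.5154,.21)
E
```

```text
t0
0.06 22 [0.0647 0.0677 0.0721]
0.07 22 [0.0622 0.0675 0.0709]
0.08 22 [0.0613 0.0632 0.0662]
0.09 21 [0.0548 0.0591 0.0629]
0.1 23 [0.1034 0.1051 0.1091]
0.11 23 [0.1002 0.1035 0.1075]
0.12 24 [0.0984 0.1012 0.1046]
0.13 23 [0.0941 0.0969 0.1005]
0.14 22 [0.093  0.0969 0.1023]
0.15 23 [0.0898 0.0933 0.0955]
0.16 23 [0.0869 0.0906 0.0932]
0.17 23 [0.0853 0.0883 0.0923]
0.18 21 [0.0802 0.0844 0.0867]
0.19 22 [0.0793 0.0821 0.0834]
0.2 22 [0.0752 0.0793 0.0818]
0.21 22 [0.0715 0.0763 0.08  ]
0.22 21 [0.071  0.0727 0.0756]
0.23 21 [0.0667 0.0704 0.0721]
0.24 20 [0.065  0.0697 0.072 ]
s0
0.06 12 [0.0656 0.0679 0.0711]
0.09 4 [0.0551 0.0553 0.0571]
0.1 40 [0.0512 0.0586 0.1062]
0.11 38 [0.0489 0.0547 0.1034]
0.12 40 [0.0448 0.0743 0.1006]
0.13 39 [0.0406 0.0457 0.0986]
0.14 37 [0.0384 0.0447 0.0945]
0.15 36 [0.0349 0.0874 0.0931]
0.16 39 [0.0333 0.0364 0.0909]
0.17 43 [0.0287 0.0357 0.088 ]
0.18 41 [0.0254 0.0303 0.0851]
0.19 41 [0.0229 0.0758 0.0824]
0.2 34 [0.0208 0.0751 0.0791]
0.21 25 [0.0383 0.0738 0.0777]
0.22 44 [0.013  0.0431 0.0726]
0.23 41 [0.0016 0.0144 0.0707]
0.24 27 [0.061  0.0669 0.0705]
now grasp vsz [-0.4944  0.3396  0.2368] shift mm [-459.6   27.6  529. ] twist -0.969 F [-0.49 -0.05 -0.56] open 0.0931 t 0.1
```

```bash
python3 -m inch '[{"x":-30,"z":35},{"x":-30,"z":35},{"x":-30,"z":35},{"x":-30,"z":35},{"x":-30,"z":35},{"x":-30,"z":35},{"x":-30,"z":35},{"x":-30,"z":35},{"x":-30,"z":35},{"x":-30,"z":35},{"x":-30,"z":35},{"x":-30,"z":35}]' 1 10; python3 -m inch '[{"twist":-0.12},{"twist":-0.12},{"twist":-0.12},{"twist":-0.12},{"twist":-0.12},{"twist":-0.12},{"twist":-0.12},{"twist":-0.13},{}]'; python3 -c "
from h import *
plan(.184,.5154,.2)"
```

```text
now grasp vsz [-0.4944  0.3396  0.2368] shift mm [-459.6   37.6  529. ] twist -0.969 F [-0.49 -0.05 -0.56] open 0.0931 t 0.1$[0]: bad value
$[0]: bad value
```

```bash
python3 -m inch '[{"x":-30,"y":0,"z":35,"twist":0},{"x":-30,"y":0,"z":35,"twist":0},{"x":-30,"y":0,"z":35,"twist":0},{"x":-30,"y":0,"z":35,"twist":0},{"x":-30,"y":0,"z":35,"twist":0},{"x":-30,"y":0,"z":35,"twist":0},{"x":-30,"y":0,"z":35,"twist":0},{"x":-30,"y":0,"z":35,"twist":0},{"x":-30,"y":0,"z":35,"twist":0},{"x":-30,"y":0,"z":35,"twist":0},{"x":-30,"y":0,"z":35,"twist":0},{"x":-30,"y":0,"z":35,"twist":0}]' 1 10; python3 -c "
from h import *
plan(.184,.5154,.2)"
```

```text
t: 1.3
tool_pos: [0.4668, -0.1273, 0.4045]
orientation: [-1.317, 1.024, -1.024]
force: [0.5, -1.2, -0.3]
opening: 0.0927
now grasp vsz [0.0419 0.482  0.2375] shift mm [-98.2  37.5 107.9] twist -0.969 F [ 0.54 -1.2  -0.31] open 0.0927 t 1.3
```

```bash
python3 -m inch '[{"x":-33,"y":0,"z":36,"twist":0},{"x":-33,"y":0,"z":36,"twist":0},{"x":-32,"y":0,"z":36,"twist":0},{"x":0,"y":0,"z":0,"twist":-0.12},{"x":0,"y":0,"z":0,"twist":-0.12},{"x":0,"y":0,"z":0,"twist":-0.12},{"x":0,"y":0,"z":0,"twist":-0.12},{"x":0,"y":0,"z":0,"twist":-0.12},{"x":0,"y":0,"z":0,"twist":-0.12},{"x":0,"y":0,"z":0,"twist":-0.12},{"x":0,"y":0,"z":0,"twist":-0.13},{"x":0,"y":0,"z":0,"twist":0}]' 1 4; python3 -c "
from h import *
plan(.184,.5154,.078)"
```

```text
t: 2.5
tool_pos: [0.5466, -0.0076, 0.4043]
orientation: [-1.553, 0.275, -0.274]
force: [-0.1, 0.0, 0.3]
opening: 0.093
now grasp vsz [0.1818 0.5155 0.2373] shift mm [  0.  159.3   2.2] twist 0.0031 F [-0.15  0.02  0.33] open 0.093 t 2.5
```

```bash
python3 -m inch '[{"x":0,"y":32,"z":1,"twist":0},{"x":0,"y":32,"z":1,"twist":0},{"x":0,"y":32,"z":0,"twist":0},{"x":0,"y":32,"z":0,"twist":0},{"x":0,"y":20,"z":0,"twist":0},{"x":0,"y":11,"z":0,"twist":0},{"x":0,"y":0,"z":0,"twist":0},{"x":0,"y":0,"z":0,"twist":0}]' 1 4; python3 -m inch '[{"x":0,"y":0,"z":0,"twist":0},{"x":0,"y":0,"z":0,"twist":0},{"x":0,"y":0,"z":0,"twist":0},{"x":0,"y":0,"z":0,"twist":0},{"x":0,"y":0,"z":0,"twist":0},{"x":0,"y":0,"z":0,"twist":0}]' -1 4; python3 -c "
from h import *
plan(.184,.5154,.078)
snap('scene','s1');crop('s1','s1c',215,355,130,270,5)"
```

```text
t: 3.3
tool_pos: [0.5478, -0.0058, 0.2467]
orientation: [-1.553, 0.276, -0.278]
force: [0.1, -0.1, 0.2]
opening: 0.093
t: 3.9
tool_pos: [0.5474, -0.0057, 0.2458]
orientation: [-1.553, 0.276, -0.276]
force: [-0.2, 0.5, 0.7]
opening: 0.0496
now grasp vsz [0.1839 0.5156 0.0788] shift mm [-0.3  0.8  0.1] twist 0.001 F [-0.2   0.47  0.68] open 0.0496 t 3.9
```

View pics/s1c.png

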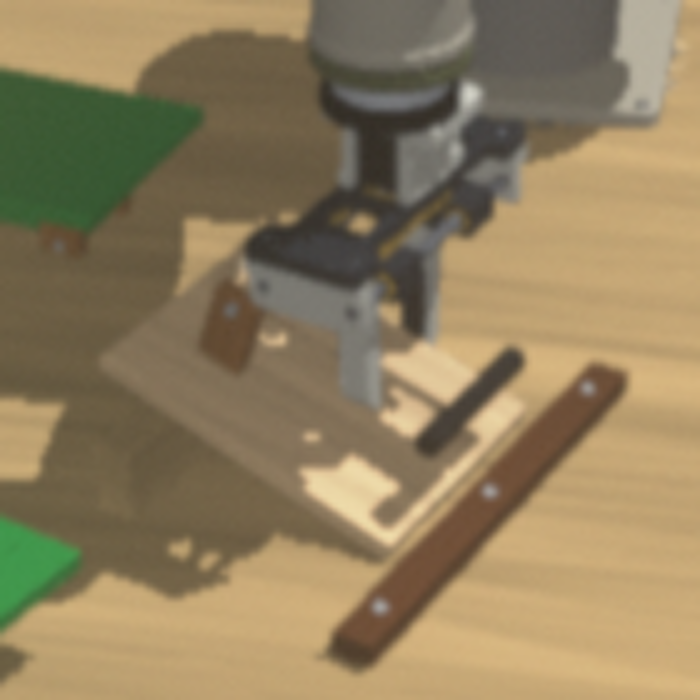

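The crop shows the fingers at (360,380) and (425,310), straddling the strut clear of the cheeks and the foot bar. They are still closing.

```bash
python3 -m inch '[{"x":0,"y":0,"z":0,"twist":0},{"x":0,"y":0,"z":0,"twist":0},{"x":0,"y":0,"z":0,"twist":0},{"x":0,"y":0,"z":0,"twist":0}]' -1 4; python3 -m inch '[{"x":0,"y":-4.6,"z":0.9,"twist":0},{"x":0,"y":-4.6,"z":0.9,"twist":0},{"x":0,"y":-4.4,"z":0.4,"twist":0},{"x":0,"y":-4.4,"z":0.3,"twist":0},{"x":0,"y":-4.4,"z":0,"twist":0},{"x":0,"y":-4.5,"z":-0.1,"twist":0},{"x":0,"y":-4.4,"z":-0.5,"twist":0},{"x":0,"y":-4.4,"z":-0.6,"twist":0},{"x":0,"y":0,"z":0,"twist":0},{"x":0,"y":0,"z":0,"twist":0}]';  python3 -c "
from h import *
plan(.1813,.5154,.1229)
snap('scene','s2');crop('s2','s2c',215,355,130,270,5)"
```

```text
t: 4.35
tool_pos: [0.5474, -0.0057, 0.2457]
orientation: [-1.553, 0.276, -0.276]
force: [-0.5, -0.2, 0.7]
opening: 0.0359
t: 5.35
tool_pos: [0.5481, -0.0045, 0.2818]
orientation: [-1.553, 0.276, -0.277]
force: [-1.4, 2.5, 0.7]
opening: 0.0358
now grasp vsz [0.1852 0.5158 0.1148] shift mm [-0.4 -8.1 -3.9] twist 0.0009 F [-1.43  2.49  0.73] open 0.0358 t 5.35
```

View pics/s2c.png

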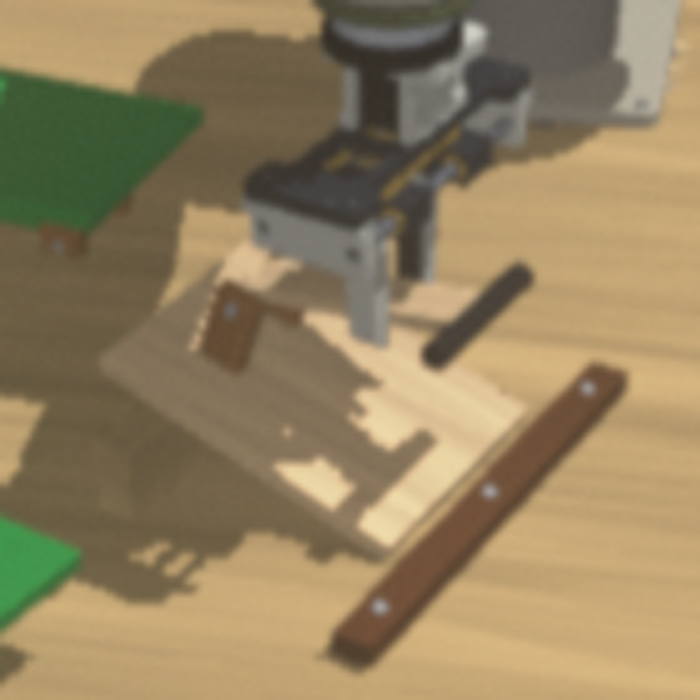

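```bash
python3 -m inch '[{"x":0,"y":-4.4,"z":-0.5,"twist":0},{"x":0,"y":-4.3,"z":-0.9,"twist":0},{"x":0,"y":-3,"z":-0.9,"twist":0},{"x":0,"y":-3,"z":-1,"twist":0},{"x":0,"y":0,"z":0,"twist":0}]';  python3 -c "
from h import *
plan(.1804,.5154,.1314)"; python3 -m inch '[{"x":0,"y":-1.5,"z":-0.6,"twist":0},{"x":0,"y":-1.5,"z":-0.6,"twist":0},{"x":0,"y":0,"z":0,"twist":0}]'; python3 -c "
from h import *
plan(.1804,.5154,.1314)
snap('scene','s3');crop('s3','s3c',215,355,130,270,5)"
```

```text
t: 5.9
tool_pos: [0.5467, -0.0079, 0.2967]
orientation: [-1.553, 0.276, -0.277]
force: [-1.5, 1.4, -0.4]
opening: 0.036
now grasp vsz [0.1816 0.5157 0.1297] shift mm [-0.4 -1.7 -1.3] twist 0.0008 F [-1.55  1.39 -0.35] open 0.036 t 5.9
t: 6.2
tool_pos: [0.5464, -0.0088, 0.2994]
orientation: [-1.553, 0.276, -0.276]
force: [-0.6, 0.8, -0.3]
opening: 0.0358
now grasp vsz [0.1806 0.5157 0.1324] shift mm [-0.3  1.  -0.2] twist 0.001 F [-0.59  0.84 -0.28] open 0.0358 t 6.2
```

View pics/s3c.png

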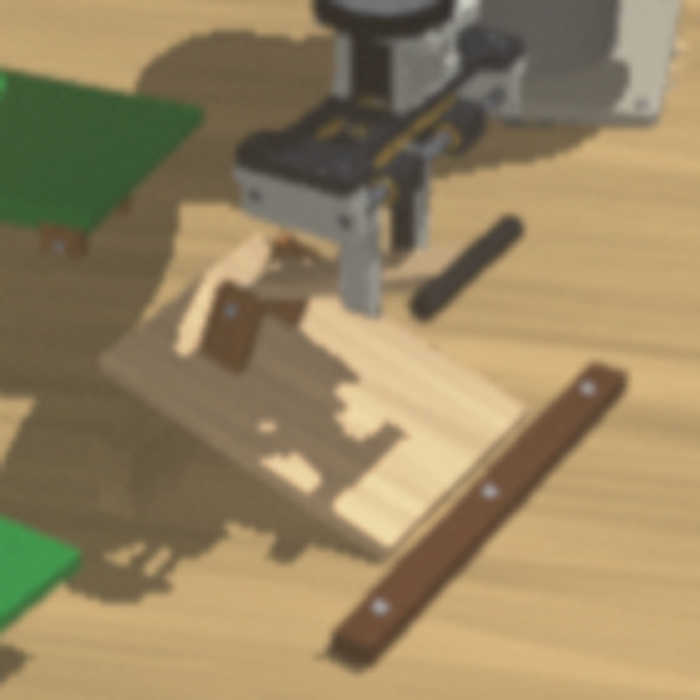

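```bash
python3 -m inch '[{"x":0,"y":-1,"z":-0.4,"twist":0},{"x":0,"y":-1,"z":-0.4,"twist":0},{"x":0,"y":0,"z":0,"twist":0}]' | grep -E 'force|tool_pos'; python3 -m inch '[{"x":0,"y":-1,"z":-0.4,"twist":0},{"x":0,"y":-1,"z":-0.4,"twist":0},{"x":0,"y":0,"z":0,"twist":0}]'| grep -E 'force|tool_pos'; python3 -c "
from h import *
snap('scene','s4');crop('s4','s4c',215,355,130,270,5)
d=load('s4');C=cloud(d);print([C[v,u].round(4).tolist() for u,v in [(319,175),(300,188)]])
C=C.reshape(-1,3)
col=d['color'].reshape(-1,3).astype(int)
q=np.c_[C@V,C@S,C[:,2]]
m=(q[:,0]>.2)&(q[:,0]<.26)&(abs(q[:,1]-.515)<.06)&(q[:,2]>.11)&(col.max(1)<100)&(d['depth'].ravel()>0)
print(m.sum(),np.median(q[m],0),q[m].min(0),q[m].max(0))"
```

```text
tool_pos: [0.5461, -0.0095, 0.3013]
force: [1.1, 0.4, 0.6]
tool_pos: [0.5456, -0.0103, 0.3029]
force: [-1.0, -0.8, -3.9]
[[0.2653, 0.0324, 0.0008], [0.6137, 0.0252, 0.1599]]
1063 [0.21894187 0.53115686 0.32954261] [0.20002651 0.45520707 0.14762659] [0.25356389 0.57117092 0.52643821]
```

View pics/s4c.png

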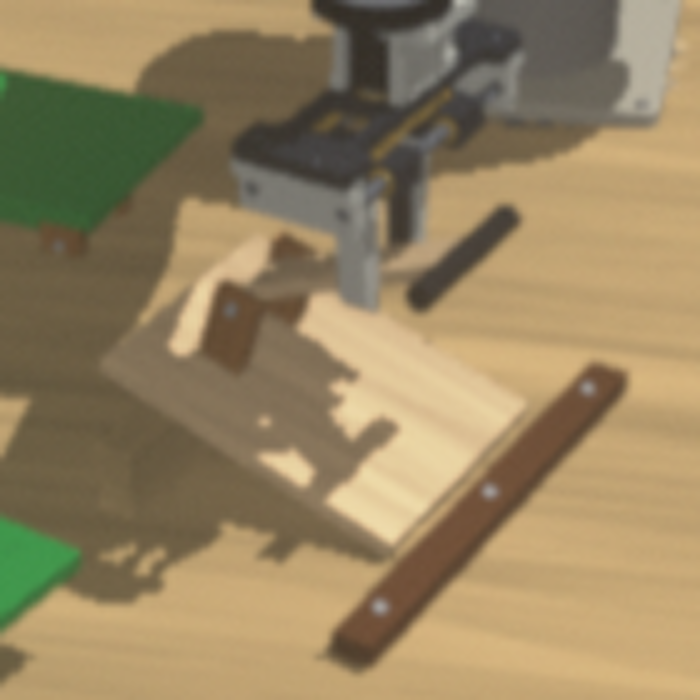

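Down-force reached −3.9 N, so the leg is at its stop. I'll release it and check.

```bash
python3 -m inch '[{"x":0,"y":0,"z":0,"twist":0},{"x":0,"y":0,"z":0,"twist":0},{"x":0,"y":0,"z":0,"twist":0},{"x":0,"y":0,"z":0,"twist":0}]' 1 ; python3 -m inch '[{"x":0,"y":-20,"z":0,"twist":0},{"x":0,"y":-30,"z":0,"twist":0},{"x":0,"y":-30,"z":0,"twist":0},{"x":0,"y":-30,"z":0,"twist":0},{"x":0,"y":-25,"z":-30,"twist":0},{"x":0,"y":0,"z":-40,"twist":0},{"x":0,"y":0,"z":-40,"twist":0},{"x":0,"y":0,"z":-40,"twist":0},{"x":0,"y":0,"z":-40,"twist":0},{"x":0,"y":0,"z":-20,"twist":0},{"x":0,"y":0,"z":0,"twist":0}]'
python3 - <<'E'
from h import *
plan(.102,.5154,.1)
snap('top','t5');d=snap('scene','s5');crop('s5','s5c',215,355,130,270,5)
for nm in 't5','s5':
    d=load(nm); C=cloud(d).reshape(-1,3)[d['depth'].ravel()>0]
    v,s,z=C@V,C@S,C[:,2]
    print(nm)
    for a in np.arange(.07,.26,.01):
        m=(abs(v-a)<.005)&(abs(s-.5154)<.012)&(z>.0)&(z<.2)
        m2=(abs(v-a)<.005)&(abs(s-.5154)<.08)&(abs(s-.5154)>.052)&(z>.0)&(z<.2)
        if m.any(): print(round(a,3),m.sum(),np.percentile(z[m],[10,50,90]).round(4), np.median(z[m2]).round(4))
E
```

```text
t: 7.3
tool_pos: [0.5459, -0.0102, 0.3035]
orientation: [-1.553, 0.276, -0.277]
force: [-0.6, 0.4, 0.3]
opening: 0.0635
t: 8.4
tool_pos: [0.4724, -0.2096, 0.4383]
orientation: [-1.554, 0.279, -0.279]
force: [-0.2, 0.5, 0.3]
opening: 0.0931
now grasp vsz [-0.0334  0.5157  0.2713] shift mm [ -0.8 171.2 135.5] twist -0.0025 F [-0.17  0.52  0.3 ] open 0.0931 t 8.4
t5
0.07 22 [0.0607 0.0657 0.0693] 0.0661
0.08 22 [0.0609 0.0628 0.0655] 0.0621
0.09 21 [0.0541 0.0612 0.0641] 0.0583
0.1 23 [0.1011 0.1046 0.1078] 0.0562
0.11 23 [0.1054 0.1085 0.1141] 0.0524
0.12 24 [0.108  0.1121 0.1153] 0.0498
0.13 24 [0.1124 0.1168 0.1211] 0.0463
0.14 23 [0.114  0.1187 0.1225] 0.0417
0.15 27 [0.1202 0.1248 0.1288] 0.0393
0.16 24 [0.1221 0.1273 0.1308] 0.0364
0.17 25 [0.1255 0.1308 0.1347] 0.0325
0.18 27 [0.1297 0.134  0.1394] 0.0299
0.19 29 [0.1123 0.1399 0.1441] 0.0259
0.2 28 [0.105  0.1439 0.1467] 0.0239
0.21 29 [0.1174 0.1481 0.1525] 0.0204
0.22 30 [0.0212 0.1498 0.1553] 0.0164
0.23 30 [0.0167 0.1571 0.1606] 0.0138
0.24 14 [0.0486 0.1566 0.1599] 0.0046
0.25 3 [0.0162 0.0192 0.0211] 0.016
s5
0.09 2 [0.0578 0.0583 0.0587] 0.0261
0.1 34 [0.0514 0.0567 0.1043] 0.0523
0.11 22 [0.0475 0.0525 0.1078] 0.05
0.12 27 [0.0451 0.0515 0.1121] 0.0466
0.13 30 [0.0436 0.0462 0.1166] 0.0433
0.14 34 [0.0379 0.0433 0.1191] 0.0398
0.15 32 [0.0362 0.0405 0.1233] 0.0369
0.16 28 [0.0332 0.0354 0.127 ] 0.0338
0.17 29 [0.0292 0.0326 0.1312] 0.0303
0.18 32 [0.0263 0.0313 0.1345] 0.0274
0.19 30 [0.0231 0.0261 0.1398] 0.0238
0.2 36 [0.0189 0.0228 0.1425] 0.0208
0.21 26 [0.0164 0.0197 0.1468] 0.0179
0.22 35 [0.0131 0.0156 0.1505] 0.0154
0.23 36 [0.0015 0.0122 0.1571] 0.011
0.24 19 [0.1489 0.1528 0.1563] 0.0144
0.25 16 [0.0131 0.0145 0.0164] 0.0154
```

View pics/s5c.png

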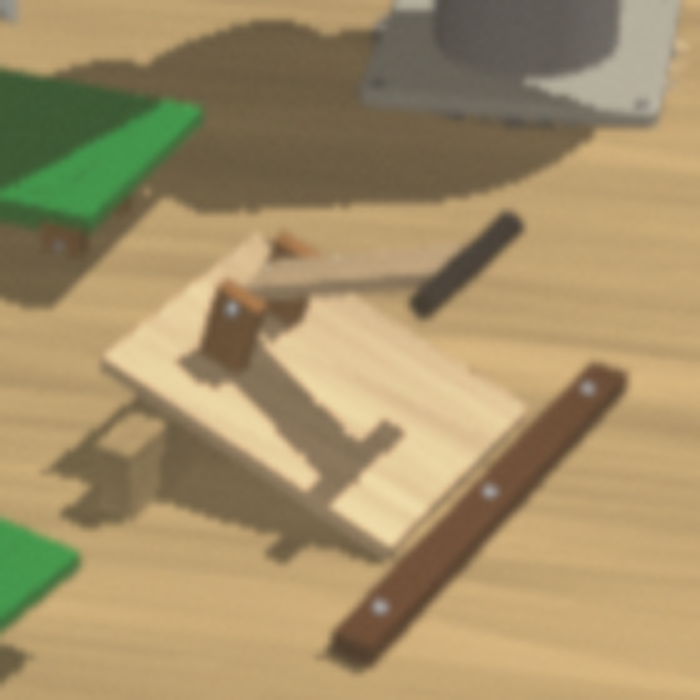

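View pics/t5.png

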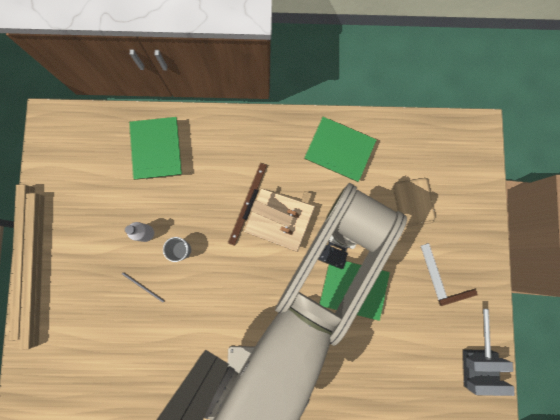

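Run:
```python
from h import *
for nm in 't5','s5','t0':
    d=load(nm); C=cloud(d).reshape(-1,3)[d['depth'].ravel()>0]
    q=np.c_[C@V,C@S-.5154,C[:,2]]
    b=(abs(q[:,1])<.078)&(abs(q[:,1])>.055)&(q[:,0]>.05)&(q[:,0]<.22)
    P=np.polyfit(q[b,0],q[b,2],1)
    for _ in range(4):
        r=q[b,2]-np.polyval(P,q[b,0]); k=np.where(b)[0][abs(r)<.006]; P=np.polyfit(q[k,0],q[k,2],1)
    g=(abs(q[:,1])<.014)&(q[:,0]>.115)&(q[:,0]<.215)&(q[:,2]>np.polyval(P,q[:,0])+.025)&(q[:,2]<.17)
    Q=np.polyfit(q[g,0],q[g,2],1)
    for _ in range(4):
        r=q[g,2]-np.polyval(Q,q[g,0]); k=np.where(g)[0][abs(r)<.006]; Q=np.polyfit(q[k,0],q[k,2],1)
    a,bb=np.arctan(P[0]),np.arctan(Q[0]); print(nm,'board',np.degrees(a),'leg',np.degrees(bb),'angle rad',bb-a,len(k))
    f=(q[:,2]>.12)&(q[:,2]<.175)&(q[:,0]>.215)&(q[:,0]<.27)&(abs(abs(q[:,1])-.034)<.014)
    if f.any(): print('foot bar',q[f].mean(0),q[f].min(0),q[f].max(0),f.sum())
```

```text
t5 board -17.939467988646253 leg 21.499207817723292 angle rad 0.6883347454477782 274
foot bar [ 0.23219653 -0.00114533  0.1569867 ] [ 0.22454502 -0.04748991  0.14964892] [0.24060128 0.04769574 0.16286352] 91Traceback (most recent call last):
  File "<stdin>", line 8, in <module>
    raise TypeError("expected non-empty vector for x")
TypeError: expected non-empty vector for x
```

```bash
python3 - <<'E'
from h import *
def hp(phi):
    if phi<=90:
        t=np.radians(phi+20.47); return np.array([.2273-.1601*np.cos(t),.1601*np.sin(t)])
    t=np.radians(phi+16.35); return np.array([.2393-.1563*np.cos(t),.1563*np.sin(t)])
p=hp(18)
for f in list(range(21,109,3)):
    q=hp(f); print(f,q.round(4),'dz(left)',((q-p)[0]*1000).round(1),'dy',(-(q-p)[1]*1000).round(1)); p=q
E
python3 -m inch '[{"x":0,"y":0,"z":35,"twist":0},{"x":0,"y":0,"z":40,"twist":0},{"x":0,"y":0,"z":40,"twist":0},{"x":0,"y":0,"z":20,"twist":0},{"x":0,"y":40,"z":0,"twist":0},{"x":0,"y":40,"z":0,"twist":0},{"x":0,"y":30,"z":0,"twist":0},{"x":0,"y":20,"z":0,"twist":0},{"x":0,"y":0,"z":0,"twist":0}]'; python3 -c "
from h import *
plan(.102,.5154,.1)
snap('scene','s6');crop('s6','s6c',215,355,130,270,5)"
```

```text
21 [0.1073 0.106 ] dz(left) 5.4 dy -6.4
24 [0.113  0.1122] dz(left) 5.7 dy -6.1
27 [0.1191 0.118 ] dz(left) 6.0 dy -5.8
30 [0.1254 0.1235] dz(left) 6.3 dy -5.5
33 [0.132  0.1286] dz(left) 6.6 dy -5.2
36 [0.1389 0.1335] dz(left) 6.9 dy -4.8
39 [0.146  0.1379] dz(left) 7.1 dy -4.4
42 [0.1533 0.142 ] dz(left) 7.3 dy -4.1
45 [0.1608 0.1457] dz(left) 7.5 dy -3.7
48 [0.1685 0.1489] dz(left) 7.7 dy -3.3
51 [0.1764 0.1518] dz(left) 7.9 dy -2.9
54 [0.1844 0.1543] dz(left) 8.0 dy -2.5
57 [0.1926 0.1563] dz(left) 8.1 dy -2.0
60 [0.2008 0.1579] dz(left) 8.2 dy -1.6
63 [0.2091 0.1591] dz(left) 8.3 dy -1.2
66 [0.2174 0.1598] dz(left) 8.3 dy -0.7
69 [0.2258 0.1601] dz(left) 8.4 dy -0.3
72 [0.2342 0.16  ] dz(left) 8.4 dy 0.1
75 [0.2426 0.1594] dz(left) 8.4 dy 0.6
78 [0.2509 0.1584] dz(left) 8.3 dy 1.0
81 [0.2591 0.1569] dz(left) 8.3 dy 1.5
84 [0.2673 0.155 ] dz(left) 8.2 dy 1.9
87 [0.2754 0.1527] dz(left) 8.1 dy 2.3
90 [0.2833 0.15  ] dz(left) 7.9 dy 2.7
93 [0.2911 0.1475] dz(left) 7.8 dy 2.5
96 [0.2987 0.1446] dz(left) 7.6 dy 2.9
99 [0.3062 0.1412] dz(left) 7.5 dy 3.3
102 [0.3135 0.1376] dz(left) 7.3 dy 3.7
105 [0.3206 0.1335] dz(left) 7.1 dy 4.1
108 [0.3275 0.129 ] dz(left) 6.9 dy 4.4
t: 9.4
tool_pos: [0.5187, -0.0788, 0.3045]
orientation: [-1.552, 0.28, -0.27]
force: [-0.9, -0.5, -0.1]
opening: 0.0929
now grasp vsz [0.1053 0.5139 0.1375] shift mm [ 1.7 37.5 -3.3] twist 0.0029 F [-0.94 -0.46 -0.06] open 0.0929 t 9.4
```

View pics/s6c.png

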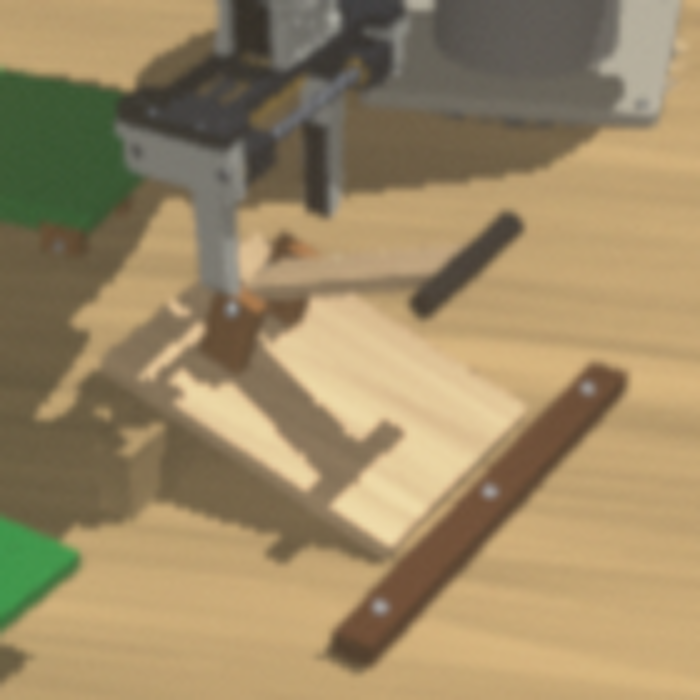

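```bash
python3 -m inch '[{"x":1.5,"y":0,"z":-3,"twist":0.003},{"x":0,"y":0,"z":0,"twist":0},{"x":0,"y":12,"z":0,"twist":0},{"x":0,"y":12,"z":0,"twist":0},{"x":0,"y":12,"z":0,"twist":0},{"x":0,"y":0,"z":0,"twist":0},{"x":0,"y":0,"z":0,"twist":0}]';python3 -c "
from h import *
plan(.102,.5154,.1)
"; python3 -m inch '[{"x":0,"y":0,"z":0,"twist":0},{"x":0,"y":0,"z":0,"twist":0},{"x":0,"y":0,"z":0,"twist":0},{"x":0,"y":0,"z":0,"twist":0},{"x":0,"y":0,"z":0,"twist":0},{"x":0,"y":0,"z":0,"twist":0}]' -1 12; python3 -c "
from h import *
plan(.102,.5154,.1)
snap('scene','s7');crop('s7','s7c',215,355,130,270,5)"
```

```text
t: 10.15
tool_pos: [0.5199, -0.0839, 0.2712]
orientation: [-1.553, 0.28, -0.277]
force: [-0.2, -0.0, 0.2]
opening: 0.0928
now grasp vsz [0.101  0.5168 0.1042] shift mm [-1.5  4.2  1. ] twist -0.0021 F [-0.24 -0.03  0.22] open 0.0928 t 10.15
t: 10.75
tool_pos: [0.5203, -0.0839, 0.2725]
orientation: [-1.553, 0.278, -0.279]
force: [-3.2, 1.5, 5.0]
opening: 0.0717
now grasp vsz [0.1012 0.5172 0.1055] shift mm [-1.9  5.5  0.8] twist -0.0018 F [-3.17  1.47  4.96] open 0.0717 t 10.75
```

View pics/s7c.png

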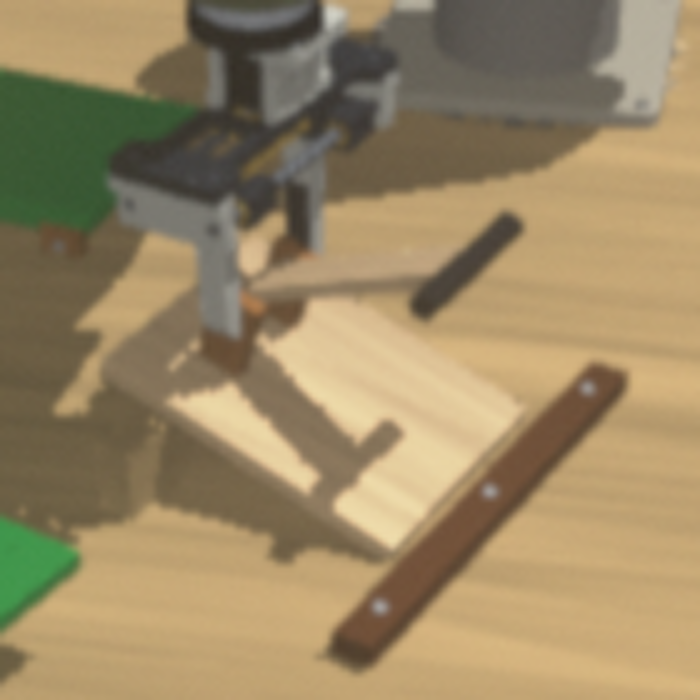

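The fingers hold both cheeks (opening 71.7 mm), but about 5 mm higher than I want. I'll re-seat them lower.

```bash
python3 -m inch '[{"x":0,"y":0,"z":0,"twist":0},{"x":0,"y":0,"z":0,"twist":0},{"x":0,"y":0,"z":0,"twist":0}]' 1 12;  python3 -m inch '[{"x":-1.6,"y":4,"z":1,"twist":-0.002},{"x":0,"y":1,"z":0,"twist":0},{"x":0,"y":0,"z":0,"twist":0}]';python3 -c "
from h import *
plan(.102,.5154,.1)
"; python3 -m inch '[{"x":0,"y":0,"z":0,"twist":0},{"x":0,"y":0,"z":0,"twist":0},{"x":0,"y":0,"z":0,"twist":0},{"x":0,"y":0,"z":0,"twist":0},{"x":0,"y":0,"z":0,"twist":0},{"x":0,"y":0,"z":0,"twist":0}]' -1 12; python3 -c "
from h import *
plan(.102,.5154,.1)"
```

```text
t: 11.1
tool_pos: [0.5203, -0.0841, 0.272]
orientation: [-1.553, 0.279, -0.279]
force: [-0.8, -0.2, -0.4]
opening: 0.0904
t: 11.4
tool_pos: [0.5189, -0.0824, 0.2666]
orientation: [-1.553, 0.278, -0.276]
force: [0.9, 0.5, 0.5]
opening: 0.0929
now grasp vsz [0.1021 0.5154 0.0996] shift mm [-0.  -0.4 -0.1] twist 0.0001 F [0.92 0.5  0.46] open 0.0929 t 11.4
t: 12.0
tool_pos: [0.5193, -0.0826, 0.2673]
orientation: [-1.553, 0.277, -0.278]
force: [1.2, -0.4, 0.0]
opening: 0.0717
now grasp vsz [0.102  0.5158 0.1003] shift mm [-0.4  0.3 -0. ] twist -0.0001 F [ 1.16 -0.35  0.01] open 0.0717 t 12.0
```

```bash
python3 -m inch '[{"x":0,"y":-6.4,"z":5.4,"twist":0},{"x":0,"y":-6.1,"z":5.7,"twist":0},{"x":0,"y":-5.8,"z":6.0,"twist":0},{"x":0,"y":-5.5,"z":6.3,"twist":0},{"x":0,"y":0,"z":0,"twist":0}]'; python3 -c "
from h import *
plan(.1254,.5154,.1235)
snap('scene','s8');crop('s8','s8c',215,355,130,270,5)"
```

```text
t: 12.5
tool_pos: [0.5278, -0.0596, 0.292]
orientation: [-1.553, 0.275, -0.277]
force: [0.1, 0.2, -6.6]
opening: 0.0721
now grasp vsz [0.1266 0.5158 0.125 ] shift mm [-0.5  1.5 -1.2] twist 0.0011 F [ 0.11  0.17 -6.58] open 0.0721 t 12.5
```

View pics/s8c.png

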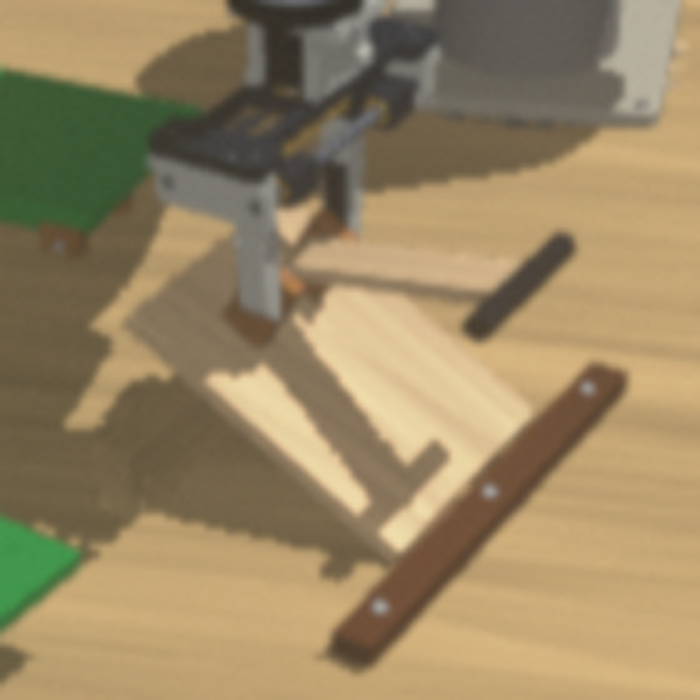

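```bash
cat >> h.py <<'E'
def board(d,vlo,vhi,side='back'):
    """fit board back strips (outside foot, |s|>52) in v-z plane; returns elevation & bottom-most points"""
    C=cloud(d).reshape(-1,3)[d['depth'].ravel()>0]
    col=d['color'].reshape(-1,3)[d['depth'].ravel()>0].astype(int)
    q=np.c_[C@V,C@S-.5154,C[:,2]]
    k=(q[:,1]>-.078)&(q[:,1]<.078)&(abs(q[:,1])>.053)&(q[:,0]>vlo)&(q[:,0]<vhi)&(q[:,2]>.008)&(q[:,2]<.215)
    q=q[k]; best=None; rng=np.random.default_rng(0)
    for _ in range(500):
        a,b=q[rng.choice(len(q),2,False)][:,[0,2]]; t=b-a; L=np.hypot(*t)
        if L<.03: continue
        n=np.array([-t[1],t[0]])/L; r=(q[:,[0,2]]-a)@n; c=(abs(r)<.004).sum()
        if best is None or c>best[0]: best=(c,abs(r)<.004)
    P=q[best[1]]; c=P.mean(0)
    A=np.linalg.svd(P-c)[2]; n=A[2]; n*=np.sign(n[0]) 
    el=np.degrees(np.arctan2(n[0],n[2])); vb=c[0]+(c[2])*n[2]/n[0]
    print('elev',el.round(2),'yaw err deg',np.degrees(np.arctan2(n[1],np.hypot(n[0],n[2]))).round(2),'back plane hits z=0 at v',vb.round(4),'n',len(P),'lowest z',np.percentile(P[:,2],[0,2,5]).round(4),'max v',P[:,0].max().round(4),'zmax',P[:,2].max().round(4))
    return P
E
python3 - <<'E'
from h import *
board(load('s5'),.05,.24); board(load('s8'),.05,.24)
E
```

```text
elev 18.08 yaw err deg -0.01 back plane hits z=0 at v 0.2648 n 651 lowest z [0.0085 0.0109 0.0132] max v 0.2338 zmax 0.0719
elev 29.4 yaw err deg -0.05 back plane hits z=0 at v 0.2551 n 653 lowest z [0.0081 0.0112 0.0139] max v 0.238 zmax 0.1095
```

```bash
python3 -m inch '[{"x":0,"y":-4,"z":6,"twist":0},{"x":0,"y":-4,"z":6.5,"twist":0},{"x":0,"y":-3.8,"z":7,"twist":0},{"x":0,"y":-3.8,"z":7.2,"twist":0},{"x":0,"y":-3.5,"z":7.5,"twist":0},{"x":0,"y":-3.2,"z":7.6,"twist":0},{"x":0,"y":0,"z":0,"twist":0}]'; python3 -c "
from h import *
plan(.1685,.5154,.1479)
d=snap('scene','s9');board(d,.08,.25);crop('s9','s9c',215,355,130,270,5)"
```

```text
t: 13.25
tool_pos: [0.5422, -0.0207, 0.3149]
orientation: [-1.554, 0.275, -0.278]
force: [-4.9, -3.6, 5.3]
opening: 0.0723
now grasp vsz [0.168  0.5159 0.1479] shift mm [-0.5  0.   0.5] twist 0.0007 F [-4.94 -3.57  5.33] open 0.0723 t 13.25
elev 44.22 yaw err deg -0.05 back plane hits z=0 at v 0.2519 n 630 lowest z [0.0082 0.0124 0.0162] max v 0.2419 zmax 0.1484
```

View pics/s9c.png

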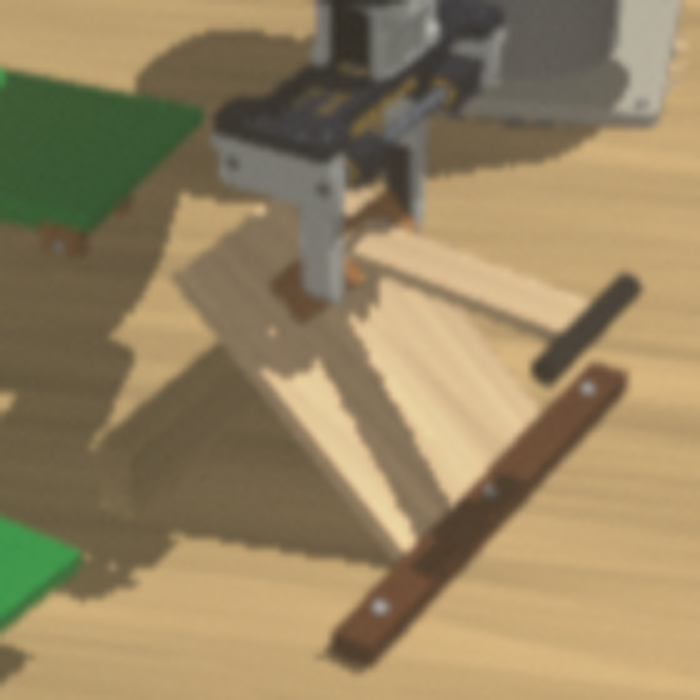

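The back corner of the bottom edge has met the strip (face at v≈0.243), so from here it pivots in the corner. I'll recompute the path for that.

```bash
cat >> h.py <<'E'
def hs(phi):
    f=np.radians(phi)
    if phi<=90:
        t=f+np.radians(20.47); return np.array([.2433-.012*np.sin(f)-.1601*np.cos(t),.1601*np.sin(t)])
    t=f+np.radians(16.35); return np.array([.2433-.1563*np.cos(t),.1563*np.sin(t)])
E
python3 - <<'E'
from h import *
p=hs(44)
for f in list(range(48,109,4))+[105]:
    q=hs(f); print(f,q.round(4),'dz(left)',((q-p)[0]*1000).round(1),'dy',(-(q-p)[1]*1000).round(1)); p=q
E
```

```text
48 [0.1756 0.1489] dz(left) 9.7 dy -4.5
52 [0.1856 0.1527] dz(left) 10.0 dy -3.7
56 [0.1959 0.1557] dz(left) 10.3 dy -3.0
60 [0.2064 0.1579] dz(left) 10.5 dy -2.2
64 [0.2171 0.1594] dz(left) 10.7 dy -1.5
68 [0.2279 0.16  ] dz(left) 10.8 dy -0.7
72 [0.2388 0.16  ] dz(left) 10.9 dy 0.1
76 [0.2497 0.1591] dz(left) 10.9 dy 0.9
80 [0.2606 0.1574] dz(left) 10.9 dy 1.6
84 [0.2714 0.155 ] dz(left) 10.8 dy 2.4
88 [0.282  0.1519] dz(left) 10.7 dy 3.2
92 [0.2925 0.1484] dz(left) 10.5 dy 3.5
96 [0.3027 0.1446] dz(left) 10.2 dy 3.8
100 [0.3127 0.1401] dz(left) 9.9 dy 4.5
104 [0.3223 0.1349] dz(left) 9.6 dy 5.2
108 [0.3315 0.129 ] dz(left) 9.2 dy 5.8
105 [0.3246 0.1335] dz(left) -6.9 dy -4.4
```

```bash
python3 -m inch '[{"x":0,"y":-2.2,"z":4.8,"twist":0},{"x":0,"y":-2.2,"z":4.9,"twist":0},{"x":0,"y":-1.8,"z":5,"twist":0},{"x":0,"y":-1.8,"z":5,"twist":0},{"x":0,"y":-1.5,"z":5.1,"twist":0},{"x":0,"y":-1.5,"z":5.1,"twist":0},{"x":0,"y":-1.1,"z":5.2,"twist":0},{"x":0,"y":-1.1,"z":5.2,"twist":0},{"x":0,"y":0,"z":0,"twist":0}]'; python3 -c "
from h import *
plan(*np.insert(hs(60),1,.5154))
d=snap('scene','s10');board(d,.12,.25);crop('s10','s10c',215,355,130,270,5)"
```

```text
t: 14.2
tool_pos: [0.556, 0.0173, 0.3268]
orientation: [-1.552, 0.276, -0.277]
force: [-0.1, -3.5, 2.7]
opening: 0.0715
now grasp vsz [0.2084 0.5158 0.1598] shift mm [-0.4  1.9 -2. ] twist 0.0006 F [-0.08 -3.5   2.75] open 0.0715 t 14.2
elev 59.06 yaw err deg 0.04 back plane hits z=0 at v 0.2472 n 581 lowest z [0.0092 0.0131 0.0167] max v 0.2429 zmax 0.1767
```

View pics/s10c.png

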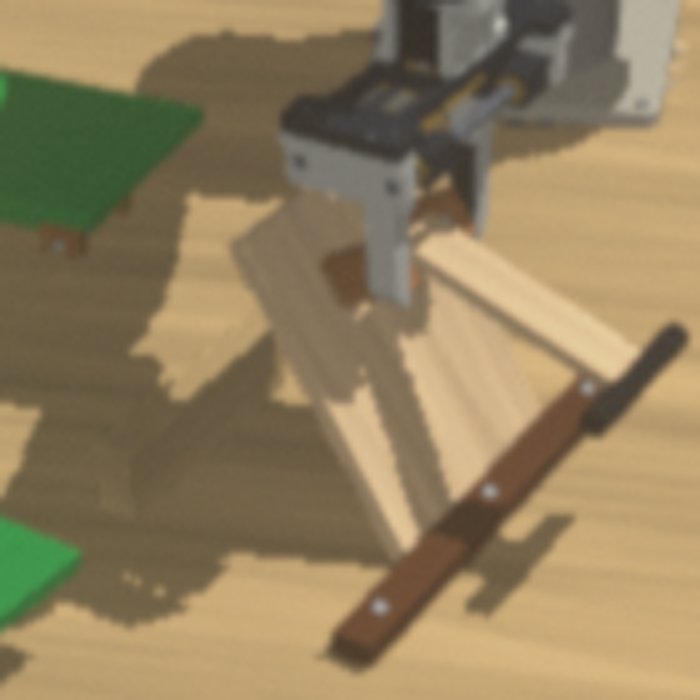

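```bash
python3 -m inch '[{"x":0,"y":-0.7,"z":5.3,"twist":0},{"x":0,"y":-0.7,"z":5.3,"twist":0},{"x":0,"y":-0.3,"z":5.4,"twist":0},{"x":0,"y":-0.3,"z":5.4,"twist":0},{"x":0,"y":0,"z":5.5,"twist":0},{"x":0,"y":0.1,"z":5.5,"twist":0},{"x":0,"y":0.4,"z":5.4,"twist":0},{"x":0,"y":0.5,"z":5.4,"twist":0},{"x":0,"y":0.8,"z":5.4,"twist":0},{"x":0,"y":0.8,"z":5.4,"twist":0},{"x":0,"y":0,"z":0,"twist":0}]'; python3 -c "
from h import *
plan(*np.insert(hs(80),1,.5154))
d=snap('scene','s11');board(d,.18,.26);crop('s11','s11c',215,355,130,270,5)"
```

```text
t: 15.35
tool_pos: [0.5745, 0.068, 0.3257]
orientation: [-1.553, 0.276, -0.277]
force: [2.8, 0.0, 3.6]
opening: 0.0722
now grasp vsz [0.2624 0.5155 0.1587] shift mm [-0.2  1.3 -1.8] twist 0.0006 F [2.77 0.05 3.63] open 0.0722 t 15.35
elev 77.87 yaw err deg -0.02 back plane hits z=0 at v 0.2446 n 489 lowest z [0.0093 0.0125 0.0151] max v 0.246 zmax 0.1992
```

View pics/s11c.png

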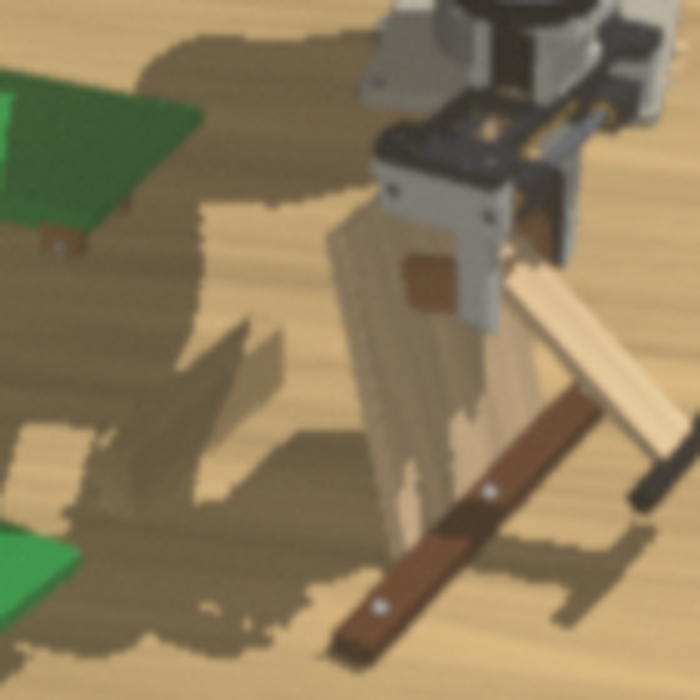

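```bash
python3 -m inch '[{"x":0,"y":1.2,"z":5.4,"twist":0},{"x":0,"y":1.2,"z":5.4,"twist":0},{"x":0,"y":1.6,"z":5.4,"twist":0},{"x":0,"y":1.6,"z":5.3,"twist":0},{"x":0,"y":0,"z":0,"twist":0}]'; python3 -c "
from h import *
plan(*np.insert(hs(88),1,.5154))
d=snap('scene','s12');board(d,.2,.28);crop('s12','s12c',215,355,130,270,5)"
```

```text
t: 15.9
tool_pos: [0.582, 0.0882, 0.32]
orientation: [-1.553, 0.276, -0.277]
force: [2.3, 0.9, 2.4]
opening: 0.0719
now grasp vsz [0.2839 0.5156 0.153 ] shift mm [-0.2  1.2 -1.9] twist 0.0007 F [2.25 0.92 2.39] open 0.0719 t 15.9
elev 85.68 yaw err deg 0.11 back plane hits z=0 at v 0.2444 n 412 lowest z [0.0115 0.0136 0.015 ] max v 0.2483 zmax 0.202
```

View pics/s12c.png

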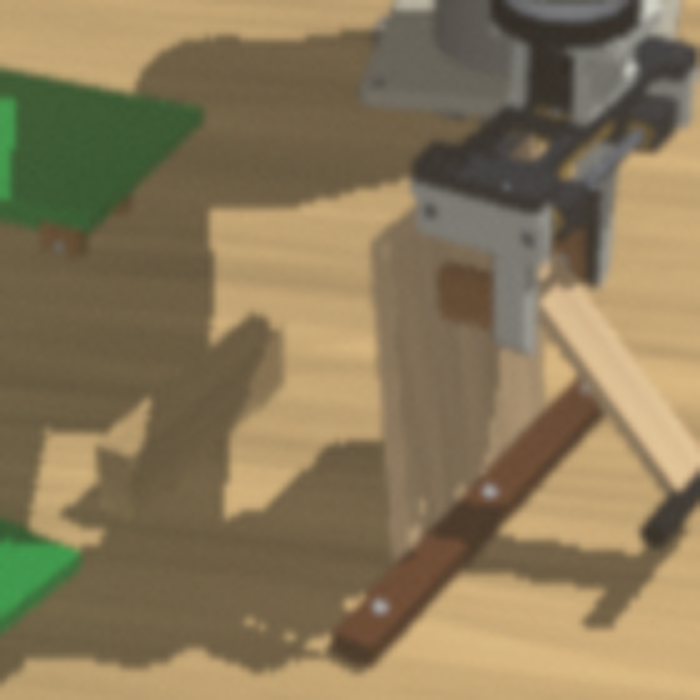

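```bash
python3 -m inch '[{"x":0,"y":1.7,"z":5.3,"twist":0},{"x":0,"y":1.8,"z":5.2,"twist":0},{"x":0,"y":1.9,"z":5.1,"twist":0},{"x":0,"y":2,"z":5.1,"twist":0},{"x":0,"y":2.2,"z":5,"twist":0},{"x":0,"y":0,"z":0,"twist":0}]'; python3 -c "
from h import *
plan(*np.insert(hs(98),1,.5154))
d=snap('scene','s13');board(d,.2,.3);crop('s13','s13c',225,365,130,270,5)"
```

```text
t: 16.55
tool_pos: [0.5906, 0.1121, 0.3099]
orientation: [-1.553, 0.277, -0.276]
force: [1.8, -1.0, -0.3]
opening: 0.072
now grasp vsz [0.3094 0.5154 0.1429] shift mm [-0.   0.5 -1.6] twist 0.0006 F [ 1.81 -0.98 -0.3 ] open 0.072 t 16.55
elev 95.45 yaw err deg 0.21 back plane hits z=0 at v 0.2435 n 289 lowest z [0.0111 0.0142 0.0159] max v 0.2639 zmax 0.2014
```

View pics/s13c.png

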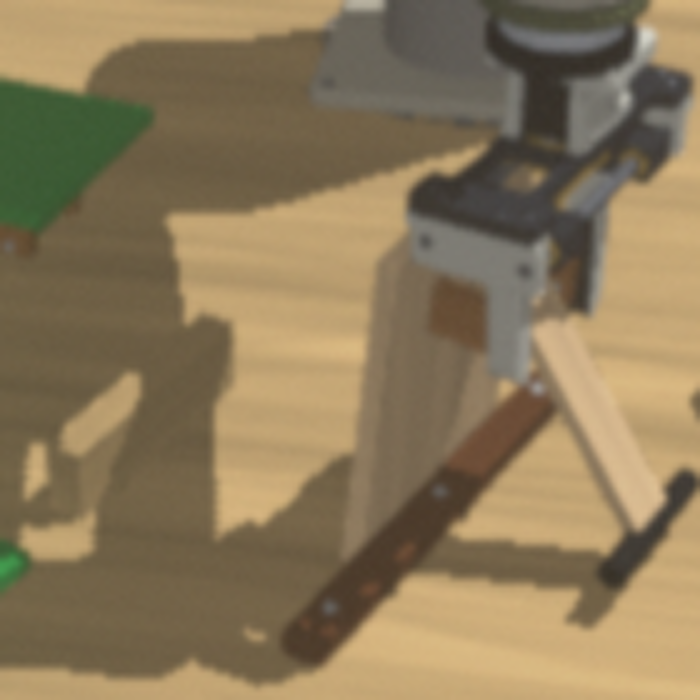

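```bash
python3 -m inch '[{"x":0,"y":2.3,"z":4.8,"twist":0},{"x":0,"y":2.4,"z":4.8,"twist":0},{"x":0,"y":2.6,"z":4.7,"twist":0},{"x":0,"y":2.7,"z":4.6,"twist":0},{"x":0,"y":0,"z":0,"twist":0}]'; python3 -m inch '[{"x":0,"y":1.2,"z":1.8,"twist":0},{"x":0,"y":1.2,"z":1.8,"twist":0},{"x":0,"y":0,"z":0,"twist":0}]'; python3 -c "
from h import *
plan(*np.insert(hs(106),1,.5154))
d=snap('scene','s14');board(d,.2,.31);crop('s14','s14c',225,365,130,270,5)"
```

```text
t: 17.1
tool_pos: [0.5969, 0.1297, 0.2995]
orientation: [-1.553, 0.278, -0.275]
force: [0.4, -1.8, -4.4]
opening: 0.0721
t: 17.4
tool_pos: [0.5982, 0.1321, 0.2988]
orientation: [-1.554, 0.278, -0.277]
force: [-4.2, -5.2, 3.5]
opening: 0.0717
now grasp vsz [0.3307 0.5156 0.1318] shift mm [-0.2 -0.2 -3.8] twist -0.0005 F [-4.2  -5.18  3.5 ] open 0.0717 t 17.4
elev 104.83 yaw err deg 0.3 back plane hits z=0 at v 0.2407 n 191 lowest z [0.0101 0.0124 0.0149] max v 0.2908 zmax 0.1951
```

View pics/s14c.png

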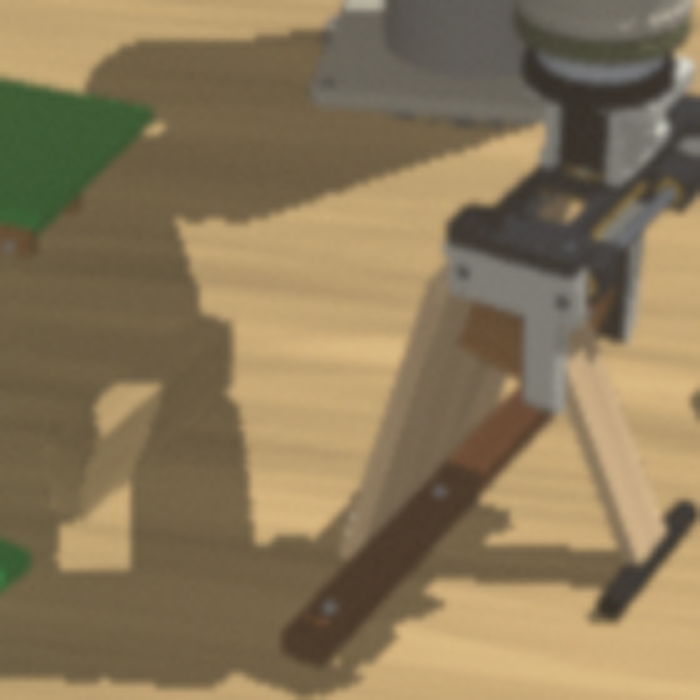

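Elevation is 104.8° and the force is now upward, so the foot is on the bench. I'll ease off, open and lift straight up.

```bash
python3 -m inch '[{"x":0,"y":-0.5,"z":-1,"twist":0},{"x":0,"y":0,"z":-0.8,"twist":0},{"x":0,"y":0,"z":0,"twist":0}]';python3 -m inch '[{"x":0,"y":0,"z":0,"twist":0},{"x":0,"y":0,"z":0,"twist":0},{"x":0,"y":0,"z":0,"twist":0},{"x":0,"y":0,"z":0,"twist":0},{"x":0,"y":0,"z":0,"twist":0}]' 1; python3 -c "
from h import *
plan(*np.insert(hs(106),1,.5154))
d=snap('scene','s15');board(d,.2,.31);crop('s15','s15c',225,365,130,270,5)"
```

```text
t: 17.75
tool_pos: [0.5976, 0.1309, 0.2986]
orientation: [-1.553, 0.277, -0.277]
force: [-1.1, -1.0, -3.0]
opening: 0.0716
t: 18.25
tool_pos: [0.5978, 0.131, 0.2989]
orientation: [-1.553, 0.277, -0.277]
force: [0.0, -0.1, 0.0]
opening: 0.0928
now grasp vsz [0.3295 0.5157 0.1319] shift mm [-0.3 -0.1 -2.6] twist 0.0001 F [ 0.   -0.05  0.02] open 0.0928 t 18.25
elev 104.27 yaw err deg 0.25 back plane hits z=0 at v 0.2412 n 217 lowest z [0.0114 0.0138 0.0147] max v 0.29 zmax 0.1944
```

View pics/s15c.png

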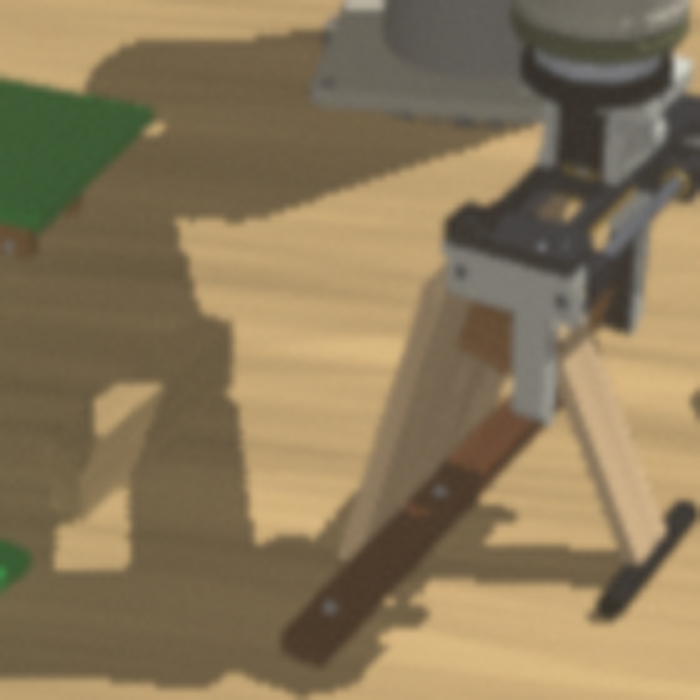

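```bash
python3 -m inch '[{"x":0,"y":-8,"z":0,"twist":0},{"x":0,"y":-15,"z":0,"twist":0},{"x":0,"y":-25,"z":0,"twist":0},{"x":0,"y":-30,"z":0,"twist":0},{"x":0,"y":-30,"z":0,"twist":0},{"x":0,"y":-30,"z":0,"twist":0},{"x":-40,"y":0,"z":0,"twist":0},{"x":-40,"y":0,"z":0,"twist":0},{"x":-40,"y":0,"z":0,"twist":0},{"x":-20,"y":0,"z":0,"twist":0},{"x":0,"y":0,"z":0,"twist":0}]'; python3 -c "
from h import *
d=snap('scene','s16');board(d,.2,.31);snap('top','t16');crop('s16','s16c',225,365,130,270,5);crop('t16','t16c',175,315,130,270,5)"
```

```text
t: 19.4
tool_pos: [0.4646, 0.1802, 0.4388]
orientation: [-1.552, 0.274, -0.277]
force: [-0.3, -0.4, 0.0]
opening: 0.0933
elev 104.23 yaw err deg 0.21 back plane hits z=0 at v 0.2407 n 285 lowest z [0.012  0.0135 0.015 ] max v 0.2916 zmax 0.196
```

View pics/s16c.png

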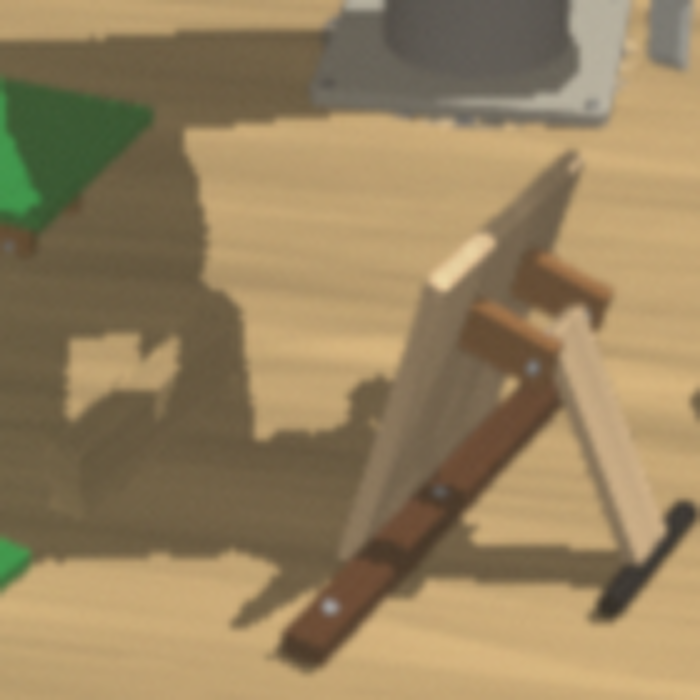

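View pics/t16c.png

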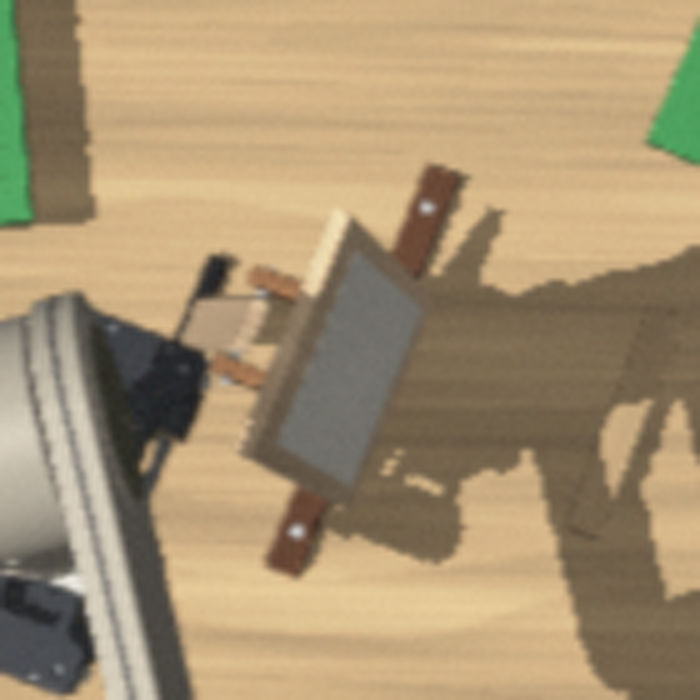

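View pics/s16.png

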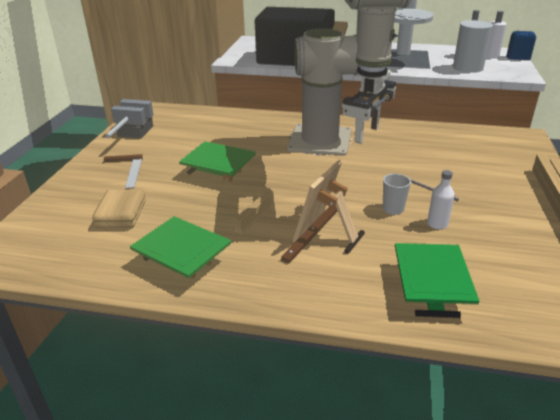

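Run:
```python
from h import *
d=load('s16'); C=cloud(d).reshape(-1,3)[d['depth'].ravel()>0]
q=np.c_[C@V,C@S-.5154,C[:,2]]
g=(abs(q[:,1])<.015)&(q[:,0]>.31)&(q[:,0]<.40)&(q[:,2]>.025)&(q[:,2]<.125)
P=q[g][:,[0,2]]; 
for _ in range(4):
    c=P.mean(0); n=np.linalg.svd(P-c)[2][1]; r=(P-c)@n; P=P[abs(r)<.004]
n*=np.sign(n[0]); print('leg from vertical deg',np.degrees(np.arctan2(n[1],n[0])),len(P),r.std())
f=(abs(abs(q[:,1])-.034)<.013)&(q[:,0]>.35)&(q[:,0]<.41)&(q[:,2]>.006)&(q[:,2]<.03)
print('foot',q[f].mean(0),q[f].min(0),q[f].max(0),f.sum())
for nm in ('s16',):
    b=board(load(nm),.2,.31)
# expected image of feature points for models
for leg in (.64,.67,.70):
  from scipy.optimize import brentq
  fn=lambda ph: .1563*np.sin(np.radians(ph+16.35))-.008-.138*np.cos(leg-np.radians(ph-90))
  ph=brentq(fn,98,112); t=np.radians(ph+16.35); vb=.2425
  hv,hz=vb-.1563*np.cos(t),.1563*np.sin(t); fv=hv+.138*np.sin(leg-np.radians(ph-90))
  top=np.array([vb-.2*np.cos(np.radians(ph)),.2*np.sin(np.radians(ph))])
  print(leg,ph.__round__(2),'foot-bottom',round(fv-vb,4),'hinge px',[np.round(proj(d,w(hv,.5154+s,hz)),1).tolist() for s in(.036,)],'foot ends px',[np.round(proj(d,w(fv,.5154+s,.008)),1).tolist() for s in(.05,-.05)],'back bottom corner px',np.round(proj(d,w(vb,.5154+.08,0)),1),'back top corners',[np.round(proj(d,w(top[0],.5154+s,top[1])),1).tolist() for s in(.08,-.08)])
```

```text
leg from vertical deg 24.926462215825623 241 0.0013755758547262878
foot [ 0.38074494 -0.00044497  0.01344334] [ 0.37044079 -0.04643552  0.00765406] [0.38841991 0.04583918 0.01844182] 69
elev 104.23 yaw err deg 0.21 back plane hits z=0 at v 0.2407 n 285 lowest z [0.012  0.0135 0.015 ] max v 0.2916 zmax 0.196
0.64 103.8 foot-bottom 0.1321 hinge px [[331.7, 202.2]] foot ends px [[345.4, 250.5], [360.9, 231.1]] back bottom corner px [296.5 243.3] back top corners [[313.6, 187.1], [341.8, 160.5]]
0.67 104.5 foot-bottom 0.136 hinge px [[332.2, 202.7]] foot ends px [[346.7, 250.9], [362.2, 231.6]] back bottom corner px [296.5 243.3] back top corners [[314.4, 187.6], [342.6, 160.9]]
0.7 105.21 foot-bottom 0.1399 hinge px [[332.8, 203.2]] foot ends px [[348.0, 251.4], [363.4, 232.0]] back bottom corner px [296.5 243.3] back top corners [[315.2, 188.1], [343.4, 161.3]]
```

Run:
```python
from h import *
a,b=load('s0'),load('s16')
D=abs(a['color'].astype(int)-b['color']).sum(2)
for n,(u0,u1,v0,v1) in dict(pot=(380,412,172,215),glue=(428,456,168,230),blanks=(92,148,186,230)).items(): print(n,np.mean(D[v0:v1,u0:u1]>60).round(3))
st(); robot.close_job()
```

```text
pot 0.0
glue 0.0
blanks 0.0
{'t': 19.5, 'q': [0.265, -0.157, 1.712, -0.0, 1.584, 0.617], 'dq': [-0.017, 0.033, -0.013, -0.001, -0.005, -0.0], 'joint_torque': [0.778, -42.366, -49.033, 0.176, 0.121, 0.068], 'tool_pos': [0.466, 0.179, 0.438], 'orientation': [-1.552, 0.274, -0.278], 'force': [0.306, -0.392, -0.124], 'wrist_torque': [-0.004, -0.087, 0.005], 'opening': 0.093}
the job is handed in; nothing more can be done
```

The board is standing on its kickstand in front of the strip, and the job is handed in at 19.5 s on the robot's clock.

**What I did:** I gripped the kickstand's strut lightly and swung it out until I felt the stop, a 3.9 N pull on the tool, with the board still lying. Then I gripped both cheeks from outside and tipped the board up about its bottom edge. Partway up the edge slid the short gap to the strip and pivoted there. I set the foot down, opened the gripper and moved clear.

**Last checks:**
- **Lean:** the board leans back 14.2° by direct fit, while a 15.2° lean is what the leg at its stop should give. It stayed put after release.
- **Kickstand:** I measured 0.688 rad after the swing. From the standing pose it came out at about 0.68 to 0.70 depending on the method. That matches the 0.70 stop only within measurement error; the force I felt is the firmer sign.
- **Position:** the board is square to the strip within about 0.2°, with its bottom edge about 1 to 3 mm in front of it.
- **Bottom edge:** I took no direct measurement of contact while tipping. Fits partway up were within about 2 mm of the edge staying on the bench.
- **Bystanders:** the pot, bottle and blanks show no change between the first and last pictures.

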